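Shift the gear lever into third

TASK

Shift the gear lever of the green shift unit on the bench into third gear by pushing it with your fingertips: bring it into neutral, push it across to the right, then forward fully home into the right-hand front slot, the one marked with three red dots, and come away. Only push the lever, never pinch or grasp it, and leave the tools lying around where they are.

Things in the scene. Friction and masses are not known exactly. Their poses are not given: they have to be found in the camera images.
- shifter: Gear-shift unit fixed to the bench at varying places and yaws: dark steel flange 150 x 124 x 10 mm, green cast box 112 x 112 mm, flat steel gate plate on top, 90 mm above the bench. Origin: centre of the flange's underside. x points forward (from the side with the shaft stub, roughly toward the robot, to the far side), y to its left, z up.
- gate_centre (a point): Centre of the H cut in the gate plate, 90 mm above the bench; axes as the unit. The opening is 17 mm wide: two legs along x at y = +22 mm (left) and -22 mm (right), each 68 mm long, joined by a cross channel along y at x = 0 (neutral). Red dots on the plate count the slots: 1 left forward, 2 left back, 3 right forward, 4 right back.
- knob (a point): Centre of the lever's yellow ball knob, 36 mm across, on a 10 mm steel stalk that the H's edges stop. The lever tilts about a pivot 20 mm above the bench on the unit's z axis, 135 mm from the knob's centre (155 mm above the bench upright, about 140 mm in a corner of the H). z: along the stalk, upward. It moves stiffly (about 2 N at the knob), has no spring and stays where left.
- gear_select (a joint): Sideways tilt of the lever s (rad): 0 in the middle, positive to the unit's right (-y), range -0.33 to 0.33, about +-0.32 centred in the right or left leg. Starts in the left leg. Knob centre in the unit's frame, d being gear_drive: x = 135 sin d, y = -135 cos d sin s, z = 20 + 135 cos d cos s (mm).
- gear_drive (a joint): Fore-and-aft tilt of the lever (rad): 0 in neutral, positive forward (the unit's +x), range -0.375 to 0.375. Between the legs the cross channel keeps it within about +-0.05; only there can the lever go across. It starts anywhere along the left leg: in first, in second, or between.
- tape_measure: Bystander: tape measure with a yellow centre, 73 x 123 x 37 mm, lying flat behind the unit; leave it.
- punch_1: Bystander: steel drift punch, 150 mm long, 11 mm thick; leave it.
- filter_cap: Bystander: round black oil-filter cap, 74 mm across, 22 mm high; leave it.
- screwdriver_2: Bystander: screwdriver with an orange handle, 240 mm long, 30 mm thick; leave it.

How it is judged:
By the outcome, as a careful person would: the job done as asked, in the order asked, and still so for the second after the job is handed in, with the robot touching nothing.
It also fails if it takes over 56 s, if anything falls off the work surface, if the arm or the gripper's body presses on something with over 40 N, if the wrist force passes 120 N, or if a joint passes its speed limit or range.

ROBOT

A 7-joint arm with a two-finger parallel gripper is mounted at the origin on a cart in front of the work surface, level with it; the furniture and walls round the work are solid. World frame = base frame: x ahead of the robot, y to its left, z up, the work surface at z = 0. Lengths are in m, angles in rad, forces in N, time in s.
With the tool pointing down it reaches from about 0.425 to 0.875 m from the base axis. Payload 4.7 kg.
Tool frame: the origin (TCP) lies at the very end of the fingers, on their centre line; the grasp point (between the pads) lies 19 mm behind it; z points along the fingers, y is the line along which they close (so a half turn about z gives the same grasp; the last joint's range is limited). The gripper opens to 87 mm and grips with 3 to 60 N. Pads are 19 mm wide; open, the fingers measure 117 mm over their backs; the gripper's body (75 mm by 190 mm) begins 51 mm behind the grasp point.
Start: joints at [1.294, 0.321, -0.07, 1.45, 0.023, 1.371, -0.057], TCP at [0.186, -0.623, 0.223] pointing down, gripper open.
Joint ranges: [-2.86, 2.86], [-0.3, 2.09], [-1.38, 1.24], [0.06, 2.45], [-1.56, 4.7], [0.09, 2.05], [-2.69, 2.69]. Speed limits (rad/s): [2.57, 2.57, 3.14, 3.14, 3.14, 3.14, 3.14].

INTERFACE

Orientations are given as a rotation vector (axis times angle).
In Python, from bench import ctrl gives the robot as it stands.
- The arm moves only by the shell command python3 -m jog 'ROWS' [FORCE]. ROWS is JSON, a list that holds one entry, the list of rows, each a list of 7 numbers: the shift along the tool's x, y, z in mm, then the turn, a rotation vector about the tool's x, y, z in degrees, then the finger opening in mm, from 0 to 87. A call has 1 to 10 rows; each row is the pose to reach, as a shift and turn from the pose commanded when the call began, along the tool's axes at that moment; what a row does not reach only later rows make up. A row lasts 1/10 s, in which the tool goes at most 50 mm and 8.59 degrees, less where a joint would pass 70% of its speed; a pose out of reach is approached as far as the arm can. A call with a gripper value outside its range is refused whole. The fingers move at their own pace and stop on an object; FORCE is the grip in N (left out, the last holds). Time passes only in rows, so rows that repeat a pose let the fingers close. It gives the time, the measured TCP pose, the force, the opening and the grip force at its end, in the units of the state.
- ctrl.get_state(): the state, without advancing time (a new reading comes with each control period).
- ctrl.get_image(name): name is "side" or "top" or "wrist"; returns a dict with "image" (400x640x3 uint8, red, green, blue), "depth" (400x640 float32, m along the optical axis (not along the pixel's ray), 0 where there is no reading), "fov_y" (degrees; the focal length in pixels is half the picture's height over the tangent of half this angle, whatever the lens; pixels are square), "cx", "cy" (the principal point, pixels), "rvec" (rotation vector, rad) and "tvec" (3), from world to camera coordinates, as OpenCV has them. Camera axes: x right, y down, z forward; pixel columns grow to the right and rows downward; lengths in m; the calibration is good to about 2 mm. A picture is of the moment at which its call begins.
- ctrl.close_job(): hands the job in; it is judged then, once.
The state is a dict: "time": time; "joint_positions": joint angles; "qd": joint speeds; "joint_torque": joint torques, N m; "position": TCP position; "tool_rot": TCP orientation; "ft_force": force on the tool from outside, world axes, zero at the start; "torque": the same for the moment, N m; "grip_width": opening from 0.0 (shut) to 1.0 (fully open); "grip_force": force on a finger pad.
Only numpy, scipy, OpenCV 4.12 (cv2) and the standard library are available. Lean on these libraries where they do the work, as an engineer would, in place of code of your own. Each camera call takes 0.05 s, during which the arm holds its last target. There are 200 camera calls.

## Working session

There is one attempt and no reset: what is moved stays moved. The work goes in short steps, Python scripts to look and compute and a shell command to move; the robot and the scene stay as the last step left them, time stands still between calls to the robot, and variables do not carry over. Pictures are saved under pics/ and viewed, at most 10 in all, crops included, and the job is handed in when it is done.

```bash
mkdir -p pics; cat > h.py <<'E'
import numpy as np,cv2
from bench import ctrl
from scipy.spatial.transform import Rotation as R
def cam(n):
    d=ctrl.get_image(n); im=d["image"]; dep=d["depth"]; H,W=dep.shape
    f=H/2/np.tan(np.radians(d["fov_y"])/2)
    u,v=np.meshgrid(np.arange(W),np.arange(H))
    P=np.stack([(u-d["cx"])/f*dep,(v-d["cy"])/f*dep,dep],-1)
    Rm=R.from_rotvec(np.ravel(d["rvec"])).as_matrix()
    X=(P-np.ravel(d["tvec"]))@Rm
    X[dep==0]=np.nan
    return im,X
def save(n,im): cv2.imwrite("pics/"+n,cv2.cvtColor(im,cv2.COLOR_RGB2BGR))
E
python3 - <<'E'
from h import *
s=ctrl.get_state();print({k:np.round(v,3) for k,v in s.items()})
for n in("top","side"):
    im,X=cam(n);save(n+"0.png",im);np.savez(n+"0.npz",im=im,X=X)
    hsv=cv2.cvtColor(im,cv2.COLOR_RGB2HSV)
    for nm,lo,hi in(("yel",(20,120,100),(35,255,255)),("grn",(40,60,30),(90,255,255)),("red",(0,150,80),(8,255,255))):
        m=cv2.inRange(hsv,lo,hi);k,l,st,c=cv2.connectedComponentsWithStats(m)
        for i in range(1,k):
            if st[i,4]>8: print(n,nm,st[i],c[i].round(),np.nanmedian(X[l==i],0).round(4))
E
```

```text
{'time': np.float64(0.0), 'joint_positions': array([ 1.294,  0.322, -0.07 ,  1.452,  0.023,  1.371, -0.057]), 'qd': array([-0.   , -0.001, -0.   ,  0.001,  0.   ,  0.001,  0.002]), 'joint_torque': array([ 0.0000e+00, -4.9129e+01, -4.0400e-01, -3.1252e+01, -6.4000e-02,
        4.4000e-02,  0.0000e+00]), 'position': array([ 0.186, -0.622,  0.221]), 'tool_rot': array([-3.107e+00, -4.550e-01,  1.000e-03]), 'ft_force': array([ 0.107, -0.16 , -0.271]), 'torque': array([-0.012, -0.021, -0.052]), 'grip_force': np.float64(0.0), 'grip_width': np.float64(1.0)}
top yel [65  0  3 15 37] [66.  8.] [0.9666 0.7369 0.1355]
top yel [ 73   0  21  17 243] [81.  7.] [0.9717 0.7069 0.1344]
top yel [460   0  12  17  96] [466.   8.] [ 1.0214 -0.1589  0.0553]
top yel [554   0  14   8  78] [561.   3.] [ 0.9989 -0.3539  0.1048]
top yel [97  2 14 14 88] [104.  10.] [0.9648 0.6575 0.1316]
top yel [527   3   4   4  12] [528.   4.] [ 1.048  -0.3199  0.0259]
top yel [114   6   6   5  20] [117.   8.] [0.9717 0.6304 0.1296]
top yel [485  11   7   9  31] [489.  14.] [ 1.0042 -0.2103  0.0559]
top yel [475  16   9  10  
[... 5131 characters left out ...]
  17] [233. 189.] [0.9056 0.0355 0.0484]
side red [247 191  13   6  24] [252. 193.] [0.835  0.0408 0.0481]
side red [146 272   6   4  15] [148. 274.] [0.7096 0.6042 0.1475]
side red [221 275  88  21 394] [266. 286.] [0.5104 0.5749 0.1589]
side red [  0 281  18  10 119] [  8. 286.] [0.8803 0.7208 0.1519]
side red [193 290  22   9 124] [203. 294.] [0.5843 0.63   0.1608]
side red [  0 327  92  73 654] [ 41. 368.] [0.6954 0.8213 0.1409]
side red [194 329  16  19 158] [202. 338.] [0.5936 0.635  0.077 ]
side red [213 333  34  50 407] [230. 355.] [0.4965 0.7004 0.1347]
side red [148 337   4   7  10] [149. 340.] [0.7082 0.6292 0.0294]
side red [249 394  12   6  39] [255. 397.] [0.4291 0.7531 0.139 ]
```

View pics/top0.png

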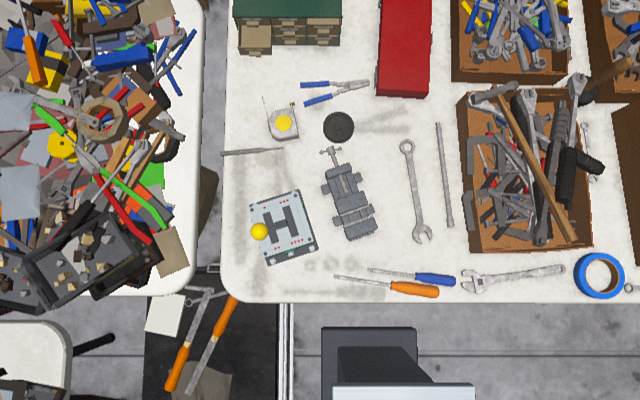

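View pics/side0.png

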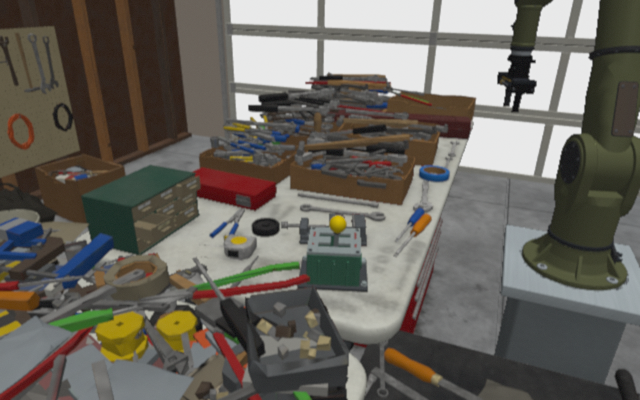

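The top view shows the unit around pixel (283,228), with the knob at (259,231), in the left leg. I'll fit the plate and knob next.

```bash
python3 - <<'E'
from h import *
from scipy.optimize import least_squares
for n,sl in(("top",(slice(180,275),slice(235,330))),("side",(slice(205,300),slice(295,375)))):
    z=np.load(n+"0.npz");im=z["im"][sl];X=z["X"][sl]
    m=(abs(X[...,2]-.09)<.006)
    k,l,st,c=cv2.connectedComponentsWithStats(m.astype(np.uint8));i=1+st[1:,4].argmax()
    p=X[l==i];print(n,len(p),"z",np.median(p[:,2]))
    r=cv2.minAreaRect((p[:,:2]*1000).astype(np.float32));print("plate rect",r)
    f=(X[...,2]>.004)&(X[...,2]<.016)
    q=X[f];q=q[np.hypot(*(q[:,:2]-np.array(r[0])/1000).T)<.11];print("flange",cv2.minAreaRect((q[:,:2]*1000).astype(np.float32)))
    hsv=cv2.cvtColor(im,cv2.COLOR_RGB2HSV);y=cv2.inRange(hsv,(20,120,80),(35,255,255))>0
    y&=X[...,2]>.12;q=X[y]
    s=least_squares(lambda c:np.linalg.norm(q-c,axis=1)-.018,q.mean(0)-[0,0,.01],loss="soft_l1",f_scale=.002);print("knob",s.x.round(4),len(q),np.abs(s.fun).mean())
    if n=="top": save("crop0.png",cv2.resize(im,None,fx=6,fy=6,interpolation=cv2.INTER_CUBIC))
    hm=cv2.inRange(hsv,(0,110,80),(8,255,255))|cv2.inRange(hsv,(170,110,80),(180,255,255))
    print("reddots",X[(hm>0)&m].round(3).tolist()[:40])
E
```

```text
top 1975 z 0.08957335463594883
plate rect ((503.8126220703125, 272.822509765625), (112.18590545654297, 112.06814575195312), 18.41614532470703)
flange ((500.4718322753906, 274.0908508300781), (188.78353881835938, 197.26394653320312), 32.680870056152344)
knob [0.4856 0.3096 0.1481] 237 0.0008316941830079012
reddots [[0.556, 0.259, 0.09], [0.554, 0.267, 0.09], [0.554, 0.265, 0.09], [0.552, 0.273, 0.091], [0.552, 0.272, 0.089], [0.541, 0.307, 0.091], [0.473, 0.228, 0.092], [0.473, 0.226, 0.093], [0.471, 0.234, 0.09], [0.471, 0.226, 0.09], [0.469, 0.241, 0.09], [0.469, 0.234, 0.091], [0.467, 0.249, 0.089], [0.467, 0.241, 0.088], [0.465, 0.249, 0.089], [0.465, 0.247, 0.091], [0.456, 0.276, 0.092], [0.456, 0.274, 0.089], [0.454, 0.283, 0.088]]
side 1158 z 0.08827742380581197
plate rect ((503.1939697265625, 274.4237060546875), (112.16648864746094, 117.7020034790039), 17.59789276123047)
flange ((501.90435791015625, 277.76654052734375), (150.22698974609375, 119.48497772216797), 17.963022232055664)
knob [0.4854 0.3093 0.1473] 216 0.0007994579644640523
reddots []
```

View pics/crop0.png

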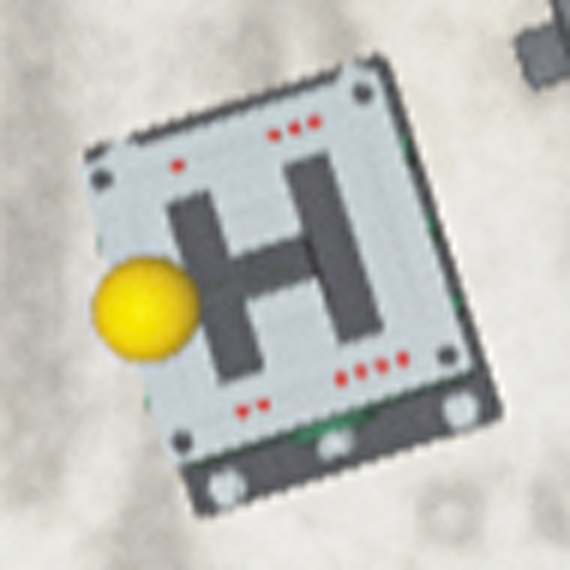

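The crop confirms the unit has a yaw of about +18° and its centre is near (0.5035, 0.2735). The knob is in the left leg at about x' = -6, y' = 40 mm, slightly behind neutral. The three-dot slot is top right at crop pixel (295,128). I'll push with closed fingers.

```bash
cat >> h.py <<'E'
YAW=np.radians(18.0); C=np.array([.5035,.2735,0])
U=R.from_euler("z",YAW)
def unit(p): return U.inv().apply(np.asarray(p)-C)*1000
def to(*ps,u=True):
    s=ctrl.get_state();T=R.from_rotvec(s["tool_rot"])
    print("t",round(float(s["time"]),2),"tcp unit",unit(s["position"]).round(1),"F",U.inv().apply(s["ft_force"]).round(1))
    print("turn",np.degrees((T.inv()*(U*R.from_euler("x",np.pi))).as_rotvec()).round(1))
    for p in ps:
        w=C+U.apply(np.array(p)/1000) if u else np.array(p)
        print(p,"shift",(T.inv().apply(w-s["position"])*1000).round(0))
def knob():
    from scipy.optimize import least_squares
    for n in("top","side"):
        im,X=cam(n);hsv=cv2.cvtColor(im,cv2.COLOR_RGB2HSV)
        y=(cv2.inRange(hsv,(20,120,60),(35,255,255))>0)&(X[...,2]>.12)&(np.linalg.norm(X[...,:2]-C[:2],axis=-1)<.1)
        q=X[y]
        if len(q)<25: print(n,"few",len(q));continue
        s=least_squares(lambda c:np.linalg.norm(q-c,axis=1)-.018,np.median(q,0)-[0,0,.01],loss="soft_l1",f_scale=.002)
        k=unit(s.x);print(n,"knob unit",k.round(1),len(q),"d",np.arcsin(k[0]/135).round(3),"s",np.arctan2(-k[1],k[2]-20).round(3))
E
python3 -c "
from h import *
to((.5,-.3,.25),(.5,.1,.25),u=False)
to((-55,40,250))
knob()"
```

```text
t 0.1 tcp unit [-578.6 -753.8  221.6] F [-0.2  0.1  0.4]
turn [-0.1  0.  -1.3]
(0.5, -0.3, 0.25) shift [ 393. -219.  -28.]
(0.5, 0.1, 0.25) shift [ 508. -602.  -27.]
t 0.1 tcp unit [-578.6 -753.8  221.6] F [-0.2  0.1  0.4]
turn [-0.1  0.  -1.3]
(-55, 40, 250) shift [ 505. -806.  -27.]
top knob unit [ -6.2  39.7 148. ] 237 d -0.046 s -0.301
side knob unit [ -6.5  39.5 147.1] 217 d -0.048 s -0.301
```

```bash
python3 -m jog '[[[40,-22,-28,0,0,-1.3,0],[80,-44,-28,0,0,-1.3,0],[120,-66,-28,0,0,-1.3,0],[160,-88,-28,0,0,-1.3,0],[200,-110,-28,0,0,-1.3,0],[240,-132,-28,0,0,-1.3,0],[280,-154,-28,0,0,-1.3,0],[320,-176,-28,0,0,-1.3,0],[360,-198,-28,0,0,-1.3,0],[393,-219,-28,0,0,-1.3,0]]]' 20; python3 -c "
from h import *
to((.5,.1,.25),u=False)
to((-55,40,250))"
```

```text
time: 1.2
position: [0.5017, -0.2979, 0.2505]
tool_rot: [-3.102, -0.493, -0.001]
ft_force: [-0.3, -0.3, 0.1]
grip_width: 0.17
grip_force: 0.0
t 1.2 tcp unit [-178.3 -542.9  250.5] F [-0.4 -0.1  0.1]
turn [-0.  -0.   0.1]
(0.5, 0.1, 0.25) shift [ 122. -379.    1.]
t 1.2 tcp unit [-178.3 -542.9  250.5] F [-0.4 -0.1  0.1]
turn [-0.  -0.   0.1]
(-55, 40, 250) shift [ 124. -583.    1.]
```

```bash
python3 -m jog '[[[14,-42,0,0,0,0,0],[28,-84,0,0,0,0,0],[42,-126,0,0,0,0,0],[56,-168,0,0,0,0,0],[70,-210,0,0,0,0,0],[84,-252,0,0,0,0,0],[98,-294,0,0,0,0,0],[110,-336,0,0,0,0,0],[122,-379,0,0,0,0,0],[122,-379,0,0,0,0,0]]]'; python3 -c "
from h import *
to((-55,40,250),(-55,40,140))"
```

```text
time: 2.2
position: [0.4978, 0.106, 0.251]
tool_rot: [-3.097, -0.508, -0.002]
ft_force: [-0.2, 0.0, -1.0]
grip_width: 0.006
grip_force: 0.0
t 2.2 tcp unit [ -57.2 -157.6  251. ] F [-0.1  0.1 -1. ]
turn [-0.2 -0.1  0.6]
(-55, 40, 250) shift [   4. -198.    2.]
(-55, 40, 140) shift [   4. -197.  112.]
```

```bash
python3 -m jog '[[[2,-45,0,0,0,0.5,0],[2,-90,0,0,0,0.5,0],[2,-135,0,0,0,0.5,0],[2,-175,0,0,0,0.5,0],[2,-197,0,0,0,0.5,0],[2,-197,0,0,0,0.5,0],[2,-197,40,0,0,0.5,0],[2,-197,80,0,0,0.5,0],[2,-197,112,0,0,0.5,0],[2,-197,112,0,0,0.5,0]]]'; python3 - <<'E'
from h import *
to((-55,40,140),(-30,40,140)); im,X=cam("wrist");save("w1.png",im); knob()
E
```

```text
time: 3.2
position: [0.4383, 0.2821, 0.1341]
tool_rot: [3.102, 0.474, -0.013]
ft_force: [-1.0, -0.1, -1.0]
grip_width: 0.007
grip_force: 0.0
t 3.2 tcp unit [-59.4  28.3 134.1] F [-0.9  0.2 -1. ]
turn [ 0.1  0.5 -0.6]
(-55, 40, 140) shift [  4. -12.  -6.]
(-30, 40, 140) shift [ 29. -12.  -6.]
top few 1
side knob unit [ -6.1  39.5 147.2] 217 d -0.045 s -0.301
```

View pics/w1.png

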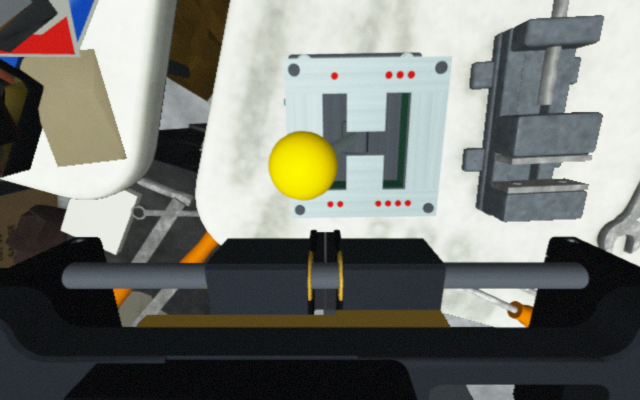

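The wrist view shows the closed fingers at (325,260), behind and slightly right of the knob at (303,165). The stalk is in the left leg, just behind the cross channel. I'll settle and centre on the knob.

```bash
python3 -m jog '[[[4,-12,-6,0,0,0,0],[4,-12,-6,0,0,0,0],[4,-12,-6,0,0,0,0]]]'; python3 - <<'E'
from h import *
to((-55,40,140),(-30,40,140))
im,X=cam("wrist")
m=(abs(X[...,2]-.09)<.006)
k,l,st,c=cv2.connectedComponentsWithStats(m.astype(np.uint8));i=1+st[1:,4].argmax()
print(cv2.minAreaRect((X[l==i][:,:2]*1000).astype(np.float32)))
E
```

```text
time: 3.65
position: [0.4411, 0.2998, 0.146]
tool_rot: [-3.104, -0.479, -0.004]
ft_force: [0.1, 0.6, -0.0]
grip_width: 0.004
grip_force: 0.0
t 3.65 tcp unit [-51.2  44.3 146. ] F [ 0.2  0.5 -0. ]
turn [-0.  -0.1 -0.5]
(-55, 40, 140) shift [-4.  4.  6.]
(-30, 40, 140) shift [21.  4.  6.]
((504.0579833984375, 271.7643737792969), (112.64227294921875, 112.58787536621094), 18.2586727142334)
```

```bash
python3 -m jog '[[[5,4,6,0,0,0,0],[10,4,6,0,0,0,0],[14,4,6,0,0,0,0],[17,4,6,0,0,0,0],[20,4,6,0,0,0,0],[23,4,6,0,0,0,0],[23,4,6,0,0,0,0],[23,4,6,0,0,0,0]]]'; python3 - <<'E'
from h import *
to((-45,40,140))
knob()
E
```

```text
time: 4.5
position: [0.4636, 0.3019, 0.1385]
tool_rot: [-3.105, -0.477, 0.0]
ft_force: [-1.6, -0.4, 0.9]
grip_width: 0.01
grip_force: 0.5
t 4.5 tcp unit [-29.1  39.3 138.5] F [-1.6  0.1  0.9]
turn [-0.   0.  -0.5]
(-45, 40, 140) shift [-16.  -1.  -2.]
top few 3
side knob unit [ -1.3  39.6 147. ] 221 d -0.01 s -0.302
```

```bash
python3 -m jog '[[[-20,-1,0,0,0,0,0],[-20,-25,0,0,0,0,0],[-20,-48,0,0,0,0,0],[-20,-48,0,0,0,0,0],[0,-48,0,0,0,0,0],[28,-48,0,0,0,0,0],[28,-48,0,0,0,0,0],[28,-48,0,0,0,0,0]]]'; python3 - <<'E'
from h import *
to((0,80,140),(0,-12,140))
knob()
E
```

```text
time: 5.4
position: [0.4764, 0.3552, 0.138]
tool_rot: [3.105, 0.475, -0.002]
ft_force: [-0.7, 0.2, -0.4]
grip_width: 0.006
grip_force: 0.0
t 5.4 tcp unit [ -0.5  86.1 138. ] F [-0.6  0.4 -0.4]
turn [-0.   0.1 -0.6]
(0, 80, 140) shift [ 1.  6. -2.]
(0, -12, 140) shift [ 2. 98. -2.]
top knob unit [ -1.   39.4 148.4] 157 d -0.008 s -0.298
side few 2
```

```bash
python3 -m jog '[[[1,8,0,0,0,0,0],[1,16,0,0,0,0,0],[1,24,0,0,0,0,0],[1,32,0,0,0,0,0],[1,40,0,0,0,0,0],[1,48,0,0,0,0,0],[1,56,0,0,0,0,0],[1,64,0,0,0,0,0],[1,71,0,0,0,0,0],[1,71,0,0,0,0,0]]]'; python3 - <<'E'
from h import *
to((0,-9,140))
knob()
E
```

```text
time: 6.5
position: [0.499, 0.2862, 0.1381]
tool_rot: [3.104, 0.473, -0.001]
ft_force: [-0.2, 0.2, 0.3]
grip_width: 0.001
grip_force: 0.0
t 6.5 tcp unit [ -0.4  13.5 138.1] F [-0.1  0.3  0.3]
turn [ 0.1  0.1 -0.7]
(0, -9, 140) shift [ 1. 22. -2.]
top few 0
side few 17
```

```bash
python3 - <<'E'
from h import *
im,X=cam("wrist");save("w2.png",im)
E
```

```text
(no output)
```

View pics/w2.png

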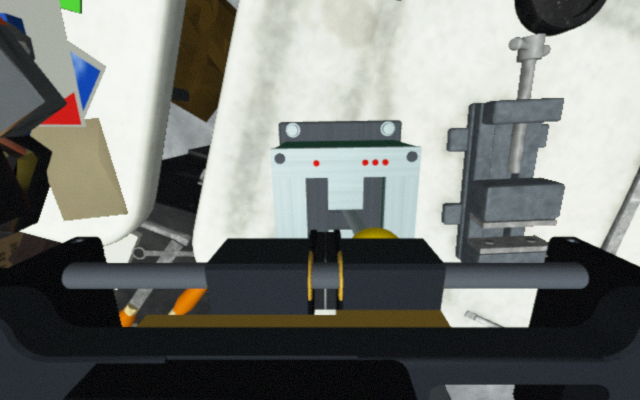

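The knob is at (375,235), right of the fingers, and the stalk is crossing the channel. I'll keep going.

```bash
python3 -m jog '[[[1,5,0,0,0,0,0],[1,10,0,0,0,0,0],[1,14,0,0,0,0,0],[1,18,0,0,0,0,0],[1,21,0,0,0,0,0],[1,21,0,0,0,0,0],[1,21,0,0,0,0,0]]]'; python3 - <<'E'
from h import *
to((0,-11,140))
knob()
im,X=cam("side");save("s2.png",cv2.resize(im[190:310,270:400],None,fx=5,fy=5))
E
```

```text
time: 7.35
position: [0.5061, 0.2681, 0.1387]
tool_rot: [3.105, 0.476, 0.001]
ft_force: [0.8, -0.7, 0.5]
grip_width: 0.003
grip_force: 0.0
t 7.35 tcp unit [  0.8  -5.9 138.7] F [ 0.6 -0.9  0.5]
turn [ 0.  -0.  -0.6]
(0, -11, 140) shift [-1.  5. -1.]
top few 0
side knob unit [ -1.   -9.  160.9] 37 d -0.008 s 0.064
```

```bash
python3 -m jog '[[[0,-12,0,0,0,0,0],[0,-12,0,0,0,0,0],[-30,-12,0,0,0,0,0],[-56,-12,0,0,0,0,0],[-56,-12,0,0,0,0,0],[-56,-12,0,0,0,0,0]]]'; python3 - <<'E'
from h import *
to((-52,-42,140))
knob()
im,X=cam("wrist");save("w3.png",im)
E
```

```text
time: 8.1
position: [0.4488, 0.2635, 0.1389]
tool_rot: [3.104, 0.478, 0.002]
ft_force: [0.0, -0.2, -0.5]
grip_width: 0.008
grip_force: 0.0
t 8.1 tcp unit [-55.1   7.4 138.9] F [-0.  -0.2 -0.5]
turn [ 0.1 -0.1 -0.5]
(-52, -42, 140) shift [ 4. 49. -1.]
top knob unit [ -0.8 -32.5 151. ] 199 d -0.006 s 0.243
side knob unit [ -1.  -32.4 149.6] 197 d -0.008 s 0.245
```

View pics/w3.png

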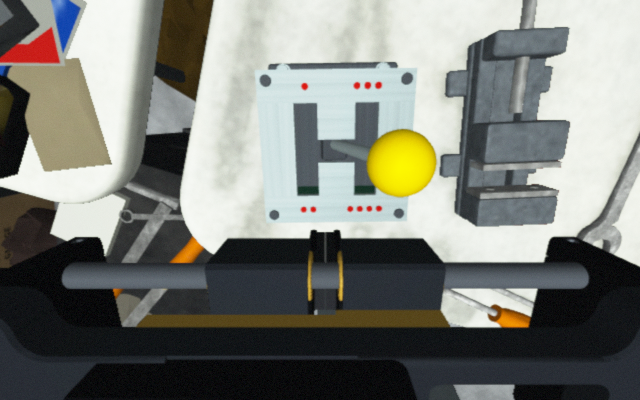

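The knob is at (400,162) and not far enough right yet: s is 0.245 and needs about 0.32. I'll push it further to the right.

```bash
python3 -m jog '[[[25,0,0,0,0,0,0],[55,0,0,0,0,0,0],[55,8,0,0,0,0,0],[55,13,0,0,0,0,0],[55,18,0,0,0,0,0],[55,22,0,0,0,0,0],[55,25,0,0,0,0,0],[55,26,0,0,0,0,0],[55,26,0,0,0,0,0],[55,26,0,0,0,0,0]]]'; python3 -c "
from h import *
to((0,-20,140))"; python3 -m jog '[[[0,-12,0,0,0,0,0],[0,-14,0,0,0,0,0],[-30,-14,0,0,0,0,0],[-56,-14,0,0,0,0,0],[-56,-14,0,0,0,0,0],[-56,-14,0,0,0,0,0]]]'; python3 -c "
from h import *
knob()
to((-55,-42,140))"
```

```text
time: 9.25
position: [0.5083, 0.2553, 0.1385]
tool_rot: [3.105, 0.478, -0.001]
ft_force: [-1.1, 2.5, -1.3]
grip_width: 0.008
grip_force: 1.2
t 9.25 tcp unit [ -1.  -18.9 138.5] F [-0.3  2.7 -1.3]
turn [ 0.   0.  -0.5]
(0, -20, 140) shift [ 1.  1. -1.]
time: 9.85
position: [0.4518, 0.2515, 0.139]
tool_rot: [3.104, 0.477, 0.003]
ft_force: [0.9, -0.1, 0.7]
grip_width: 0.006
grip_force: 0.0
top knob unit [ -1.1 -44.3 147.7] 139 d -0.008 s 0.334
side knob unit [ -0.7 -45.2 145.7] 190 d -0.005 s 0.345
t 9.95 tcp unit [-55.4  -4.9 139. ] F [ 0.3  0.6 -0.2]
turn [ 0.  -0.1 -0.6]
(-55, -42, 140) shift [ 1. 37. -1.]
```

```bash
python3 -m jog '[[[0,20,9,0,0,0,0],[0,38,9,0,0,0,0],[0,38,9,0,0,0,0],[10,38,9,0,0,0,0],[20,38,9,0,0,0,0],[27,38,9,0,0,0,0],[34,38,9,0,0,0,0],[41,38,9,0,0,0,0],[48,38,9,0,0,0,0],[55,38,9,0,0,0,0]]]'; python3 -c "
from h import *
to((23,-42,130))
knob()"
```

```text
time: 10.95
position: [0.5151, 0.2324, 0.1293]
tool_rot: [-3.105, -0.478, 0.001]
ft_force: [-1.5, 0.3, -1.0]
grip_width: 0.002
grip_force: 0.7
t 10.95 tcp unit [ -1.6 -42.7 129.3] F [-1.4  0.7 -1. ]
turn [-0.   0.  -0.5]
(23, -42, 130) shift [25. -1. -1.]
top few 0
side knob unit [ 26.9 -43.8 143.5] 197 d 0.201 s 0.341
```

```bash
python3 -m jog '[[[5,0,0,0,0,0,0],[10,0,0,0,0,0,0],[14,0,0,0,0,0,0],[18,0,0,0,0,0,0],[21,0,0,0,0,0,0],[23,0,0,0,0,0,0],[25,0,0,0,0,0,0],[25,0,0,0,0,0,0]]]'; python3 -c "
from h import *
to((23,-42,130))
knob()"
```

```text
time: 11.85
position: [0.5377, 0.2392, 0.129]
tool_rot: [3.104, 0.477, -0.005]
ft_force: [-4.1, -0.7, -1.3]
grip_width: 0.001
grip_force: 2.4
t 11.85 tcp unit [ 21.9 -43.2 129. ] F [-4.1  0.6 -1.3]
turn [ 0.   0.2 -0.5]
(23, -42, 130) shift [ 1. -1. -1.]
top few 3
side knob unit [ 49.1 -42.  137. ] 185 d 0.372 s 0.345
```

```bash
python3 -m jog '[[[2,0,0,0,0,0,0],[3,0,0,0,0,0,0],[4,0,0,0,0,0,0],[4,0,0,0,0,0,0],[4,0,0,0,0,0,0]]]'; python3 -c "
from h import *
knob()"; python3 -m jog '[[[-10,0,0,0,0,0,0],[-40,0,0,0,0,0,0],[-60,0,0,0,0,0,0],[-60,0,-40,0,0,0,0],[-60,0,-80,0,0,0,0],[-60,40,-110,0,0,0,0],[-60,85,-110,0,0,0,0],[-60,130,-110,0,0,0,0],[-60,130,-110,0,0,0,0],[-60,130,-110,0,0,0,0]]]'; python3 - <<'E'
from h import *
knob();knob()
im,X=cam("top");save("t9.png",cv2.resize(im[80:305,215:470],None,fx=2.5,fy=2.5))
to((0,0,200))
E
```

```text
time: 12.45
position: [0.5387, 0.2395, 0.1287]
tool_rot: [3.102, 0.478, -0.014]
ft_force: [-11.2, -3.1, 3.5]
grip_width: 0.005
grip_force: 6.2
top few 3
side knob unit [ 49.3 -42.  137.2] 184 d 0.374 s 0.344
time: 13.55
position: [0.5258, 0.097, 0.2402]
tool_rot: [3.106, 0.471, 0.005]
ft_force: [-0.1, 0.8, -0.3]
grip_width: 0.008
grip_force: 0.0
top knob unit [ 49.6 -42.  138.1] 224 d 0.377 s 0.342
side knob unit [ 49.3 -41.9 137.1] 179 d 0.374 s 0.343
top knob unit [ 49.6 -41.9 137.9] 224 d 0.376 s 0.342
side knob unit [ 49.3 -42.  136.8] 179 d 0.374 s 0.345
t 13.8 tcp unit [ -33.8 -171.3  239.7] F [0.2 0.4 0.8]
turn [ 0.  -0.  -0.4]
(0, 0, 200) shift [  33. -171.   40.]
```

View pics/t9.png

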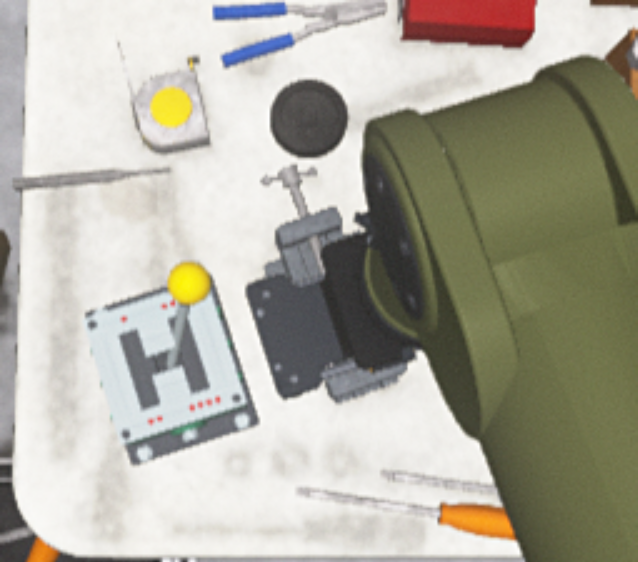

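The knob is at (189,283), forward in the right-hand slot. The tools haven't moved and the arm is clear.

```bash
python3 -c "
from bench import ctrl
print(ctrl.close_job())"
```

```text
the job is handed in; nothing more can be done
None
```

The lever is in third gear, pushed fully home against its stop in the right-hand front slot with closed fingertips only; the arm is clear, no tools appear moved, and the job was handed in at about 14 s.

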